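Load the last sweet carton and snap the delivery crate shut

TASK

Put the yellow carton that is standing on its own on the table into the gap in the row of cartons in the blue delivery crate, standing on its long edge like the others: ease its neighbours apart without tipping them over and press it fully home. Then fold both lid leaves down and press each one until its clips snap and hold it shut. Leave the mug, the jar and the spool beside the crate where they stand.

Things in the scene. Friction and masses are not known exactly. Their poses are not given: they have to be found in the camera images.
- crate: Blue plastic delivery crate, fixed on the table. Inside 276 mm (its x) by 190 mm (its y); walls and floor 4 mm thick, rim 128 mm above the table. Origin at the centre of its underside; x along the row of cartons, y towards the hinge of leaf_l, z up. On each short end, at x = +-155 mm, two white sprung clips (28 mm wide, at y = +-26 mm, 145 mm high) catch the ends of the leaves.
- carton_mid (a point): Middle of the loose yellow carton that is to be loaded: 50 mm (its x) by 170 mm (its y) by 110 mm high (its z), 0.27 to 0.49 kg, standing on its long edge on the table beside the crate; the point is 55 mm above its underside.
- row_a_mid (a point): Middle of the first carton of the row in the crate, next to the end wall at the crate's -x. All four are like the loose one, stand across the crate (their x along the crate's x) and slide easily on its floor.
- row_b_mid (a point): Middle of the second carton of the row. The gap for the missing carton lies between row_b and row_c; at first it is 43 to 49 mm wide, too narrow for the carton, and the remaining room is spread over the other spaces in the row (about 30 mm in all).
- row_c_mid (a point): Middle of the third carton of the row, on the far (+x) side of the gap.
- row_d_mid (a point): Middle of the fourth carton of the row, next to the end wall at the crate's +x.
- leaf_l (a joint): Angle of the left lid leaf (rad): 0 shut, grows as it opens; 1.6 to 1.9 at the start, standing up and leaning outwards (stop at 1.95). Its hinge line runs along the crate's x at y = +109 mm, 128 mm above the table; the leaf is 288 mm along x, 4 mm thick (7 mm at its ribs) and reaches 114 mm from the hinge with its teeth. It stays where it is left; 1 to 2 N at its edge moves it.
- leaf_r (a joint): The same for the right leaf, hinged at the crate's y = -109 mm. Each leaf, lowered, first rests on its two clips at about 0.14 rad; from there a push of about 10 N down near its free edge snaps it past the clips to 0, and they hold it. Shut, its upper face is 132 mm (ribs 135 mm) above the table. Either leaf may be shut first.
- leaf_l_edge (a point): Point on the upper (outer) face of leaf_l, in the middle of its length, 98 mm from its hinge line, just short of its teeth.
- leaf_r_edge (a point): The same on leaf_r.
- mug: Brown mug, 76 mm wide, 85 mm high, a bystander on the other side of the crate. Origin at its underside.
- jar: Amber jar with a red cap, 84 mm wide, 130 mm high, a bystander behind and to the right of the crate. Origin at its underside.
- spool: Brown cardboard spool, 90 mm wide, 74 mm high, a bystander behind and to the left of the crate. Origin at its underside.
Things that resemble listed ones, but are neither listed nor needed, are in the scene too. What is shaped like the part that bears carton_mid but pink is not meant.

How it is judged (in metres and radians):
On the way, in this order (a step that is already met when the one before it is completed fails the run):
1. the loose carton stands upright, fully home in the gap of the row (z of carton_mid in the frame of crate below 0.064 m and x of carton_mid in the frame of crate between -0.035 and 0.035 m and y of carton_mid in the frame of crate between -0.02 and 0.02 m and angle between carton_mid's own z axis and vertical below 0.15 rad), for 0.2 s.
2. one lid leaf is snapped shut (value of joint any of leaf_l, leaf_r below 0.04 rad), for 0.2 s.
3. both lid leaves are snapped shut (value of joint each of leaf_l, leaf_r below 0.04 rad), for 0.2 s.
At the end, for the whole second after the job is handed in: Both lid leaves are shut behind their clips (each below 0.04 rad). The added carton stands on the crate's floor in the gap (its middle within 5 mm of its seated height, 35 mm of the crate's middle along the row, 20 mm across it), and all five cartons stand on the floor within 0.15 rad of upright (all of step 1 and all of step 3 and angle between each of row_a_mid, row_b_mid, row_c_mid, row_d_mid's own z axis and vertical below 0.15 rad and z of each of row_a_mid, row_b_mid, row_c_mid, row_d_mid in the frame of crate below 0.066 m); the robot touches nothing.
It fails at once if a carton of the row is tipped over (0.3 rad) (angle between any of row_a_mid, row_b_mid, row_c_mid, row_d_mid's own z axis and vertical above 0.3 rad).
It fails at once if the mug, the jar or the spool is moved by more than 40 mm (distance of any of mug, jar, spool from where it was at the start of the episode above 0.04 m).
It also fails if it takes over 70 s, if anything falls off the work surface, if the arm or the gripper's body presses on something with over 40 N, if the wrist force passes 120 N, or if a joint passes its speed limit or range.

ROBOT

A 7-joint arm with a two-finger parallel gripper is mounted at the origin on the work surface. World frame = base frame: x ahead of the robot, y to its left, z up, the work surface at z = 0. Lengths are in mm, angles in rad, forces in N, time in s.
With the tool pointing down it reaches from about 425 to 925 mm from the base axis. Payload 6.8 kg.
Tool frame: the origin (TCP) lies midway between the tips of the shut fingers; the grasp point (between the pads) lies 19 mm behind it; z points along the fingers, y is the line along which they close (so a half turn about z gives the same grasp; the last joint's range is limited). The gripper opens to 88 mm and grips with 3 to 60 N. Pads are 20 mm wide; open, the fingers measure 115 mm over their backs; the gripper's body (75 mm by 178 mm) begins 61 mm behind the grasp point.
Start: joints at [-1.433, 0.477, 0.022, 1.555, -0.011, 1.109, -0.083], TCP at [164.244, 654.73, 222.664] pointing down, gripper open.
Joint ranges: [-2.96, 2.96], [-0.34, 2.1], [-1.41, 1.46], [0.24, 2.44], [-1.37, 4.51], [0.17, 1.92], [-2.96, 2.96]. Speed limits (rad/s): [2.39, 2.39, 3.14, 3.14, 3.14, 3.14, 3.14].

INTERFACE

Orientations are given as a rotation vector (axis times angle).
In Python, from rig import get_state, read_camera, camera_info, hand_in gives the robot as it stands.
- The arm moves only by the tool step_arm, never from a script. Its argument "increments" is a list of rows, each a list of 7 numbers: the shift along the tool's x, y, z in mm, then the turn, a rotation vector about the tool's x, y, z in degrees, then the closure, from -1 (fully open) to 1 (shut). A call has 1 to 8 rows; each row is the pose to reach, as a shift and turn from the pose commanded when the call began, along the tool's axes at that moment; what a row does not reach only later rows make up. A row lasts 1/8 s, in which the tool goes at most 62.5 mm and 10.7 degrees, less where a joint would pass 70% of its speed; a pose out of reach is approached as far as the arm can. A call with a gripper value outside its range is refused whole. The fingers move at their own pace and stop on an object; "newtons" is the grip in N (left out, the last holds). Time passes only in rows, so rows that repeat a pose let the fingers close. It gives the time, the measured TCP pose, the force, the opening and the grip force at its end, in the units of the state.
- get_state(): the state, without advancing time (a new reading comes with each control period).
- read_camera(name): name is "side" or "top"; returns the picture (480x640x3 uint8, red, green, blue); there is no depth.
- camera_info(name): a dict with "fovy" (degrees; the focal length in pixels is half the picture's height over the tangent of half this angle, whatever the lens; pixels are square), "cx", "cy" (the principal point, pixels), "pose" (4x4, takes a point from camera to world coordinates). Camera axes: x right, y up, looking along -z (the intrinsics and any distortion apply to the point x, -y, -z); pixel columns grow to the right and rows downward; lengths in mm; the calibration is good to about 2 mm. A picture is of the moment at which its call begins. camera_info takes no time and is no camera call.
- hand_in(): hands the job in; it is judged then, once.
The state is a dict: "clock": time; "q": joint angles; "qvel": joint speeds; "effort": joint torques, N m; "position": TCP position; "tool_rot": TCP orientation; "wrist_force": force on the tool from outside, world axes, zero at the start; "torque": the same for the moment, N m; "finger_gap": finger opening in mm; "grasp_force": force on a finger pad.
Only numpy, scipy, OpenCV 4.12 (cv2) and the standard library are available. Lean on these libraries where they do the work, as an engineer would, in place of code of your own. Each camera call takes 0.05 s, during which the arm holds its last target. There are 200 camera calls.

## Working session

There is one attempt and no reset: what is moved stays moved. The work goes in short steps, Python scripts to look and compute and a tool call to move; the robot and the scene stay as the last step left them, time stands still between calls to the robot, and variables do not carry over. Pictures are saved under pics/ and viewed, at most 14 in all, crops included, and the job is handed in when it is done.

Besides the shell and the picture viewer there is one more tool, called after "Emit:" by a JSON object that holds its "fn" and its "kwargs", one argument or row to a line. step_arm: Moves the arm, as the interface text tells. Its arguments: {"type":"object","properties":{"increments":{"type":"array","items":{"type":"array","items":{"type":"number"}}},"newtons":{"type":"number"}},"required":["increments"]}

```bash
ls; mkdir -p pics
python3 - <<'E'
from rig import *
import cv2
s=get_state();print({k:(s[k]) for k in s})
for n in("side","top"):
    cv2.imwrite(f"pics/{n}0.png",cv2.cvtColor(read_camera(n),cv2.COLOR_RGB2BGR));print(n,camera_info(n))
E
```

```text
pics
{'clock': 0.0, 'q': array([-1.43309556,  0.4777577 ,  0.0223402 ,  1.55643799, -0.01146963,
        1.10926651, -0.08309952]), 'qvel': array([0.00036146, 0.00063131, 0.00134542, 0.00026139, 0.00105957,
       0.00026151, 0.00303439]), 'effort': array([-1.46987586e-04, -5.82861972e+01,  1.53438505e+00, -2.72595441e+01,
       -5.44279895e-02,  1.70729728e-02,  1.48257900e-04]), 'position': array([164.13001799, 654.13659425, 221.71583896]), 'tool_rot': array([-3.85069221e-01, -3.11784368e+00,  2.73368611e-03]), 'wrist_force': array([-0.4178627 , -0.03772548,  0.37229759]), 'torque': array([ 0.03785719, -0.02253716, -0.01647044]), 'grasp_force': 0.0, 'finger_gap': 87.51945180361437}
side {'fovy': 53.28131894130499, 'cx': 326.96000263324385, 'cy': 247.99860032836725, 'pose': array([[-5.65409121e-01, -5.13275999e-01,  6.45647175e-01,
         1.12869262e+03],
       [ 8.24636059e-01, -3.35674219e-01,  4.55300108e-01,
         4.22818067e+02],
       [-1.69675066e-02,  7.89854776e-01,  6.13059162e-01,
         7.00038325e+02],
       [ 0.00000000e+00,  0.00000000e+00,  0.00000000e+00,
         1.00000000e+00]])}
top {'fovy': 45.227513876007045, 'cx': 325.25774432847504, 'cy': 244.7191687741732, 'pose': array([[ 1.85565207e-02,  9.84269286e-01, -1.75697547e-01,
         2.76364997e+02],
       [-9.99787323e-01,  1.98484844e-02,  5.59870861e-03,
         2.24527838e+01],
       [ 8.99796694e-03,  1.75556288e-01,  9.84428274e-01,
         1.55670323e+03],
       [ 0.00000000e+00,  0.00000000e+00,  0.00000000e+00,
         1.00000000e+00]])}
```

View pics/top0.png

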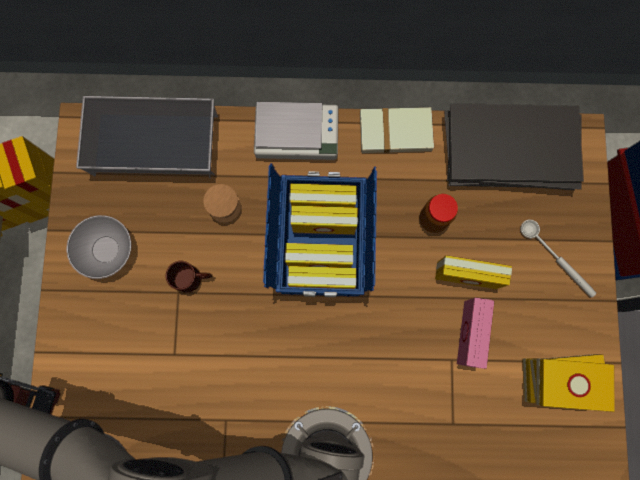

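View pics/side0.png

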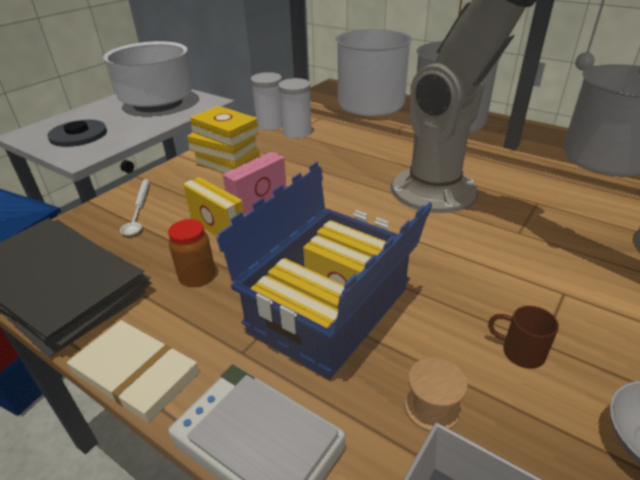

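The top view shows the crate at about (320,235) and its gap near row 238. The loose carton is at (477,272), the pink decoy at (477,333). The side view shows the same layout, with the loose carton at (213,207).

```bash
cat > h.py <<'E'
import numpy as np, cv2
from rig import *
def ray(n,uv):
    c=camera_info(n);f=240/np.tan(np.radians(c["fovy"]/2));P=np.array(c["pose"])
    uv=np.atleast_2d(uv).astype(float)
    d=np.c_[(uv[:,0]-c["cx"])/f,-(uv[:,1]-c["cy"])/f,-np.ones(len(uv))]@P[:3,:3].T
    return P[:3,3],d
def onz(n,uv,z):
    o,d=ray(n,uv);return o+d*((z-o[2])/d[:,2])[:,None]
def proj(n,X):
    c=camera_info(n);f=240/np.tan(np.radians(c["fovy"]/2));P=np.array(c["pose"])
    p=(np.atleast_2d(X)-P[:3,3])@P[:3,:3];return np.c_[c["cx"]-f*p[:,0]/p[:,2],c["cy"]+f*p[:,1]/p[:,2]]
def img(n):
    return cv2.cvtColor(read_camera(n),cv2.COLOR_RGB2BGR)
E
python3 - <<'E'
from h import *
t=cv2.imread("pics/top0.png");s=cv2.imread("pics/side0.png")
a=cv2.resize(t[160:305,255:390],None,fx=4,fy=4,interpolation=cv2.INTER_CUBIC)
b=cv2.resize(t[240:385,425:525],None,fx=4,fy=4,interpolation=cv2.INTER_CUBIC)
cv2.imwrite("pics/c1.png",np.hstack([a[:,:],b[:,:]])[:, :800] if a.shape[1]+b.shape[1]>800 else np.hstack([a,b]))
print(a.shape,b.shape)
hsv=cv2.cvtColor(t,cv2.COLOR_BGR2HSV)
y=cv2.inRange(hsv,(22,120,90),(34,255,255));w=cv2.inRange(hsv,(15,0,150),(40,110,255))
m=y|w
n,l,st,ce=cv2.connectedComponentsWithStats(m)
for i in range(1,n):
    if st[i,4]>80: print(st[i],ce[i])
bl=cv2.inRange(hsv,(100,100,20),(125,255,255));n,l,st,ce=cv2.connectedComponentsWithStats(bl)
for i in range(1,n):
    if st[i,4]>300: print("blue",st[i],ce[i])
# clips: white-ish grey
E
```

```text
(580, 540, 3) (580, 400, 3)
[321 105  16  38 510] [328.76078431 124.18823529]
[361 109  23  41 885] [372.06101695 128.62146893]
[ 388  108   46   41 1751] [410.40719589 127.88178184]
[  0 122  36  59 664] [ 19.90512048 152.56927711]
[  0 144  15  46 388] [  4.7757732 171.2371134]
[255 149  64   6 272] [286.08823529 151.19852941]
[ 290  184   66   21 1245] [322.89718876 193.74939759]
[ 291  205   67   22 1266] [323.97709321 215.69589258]
[522 223  14  13 135] [529.02962963 228.77777778]
[ 285  243   68   22 1176] [319.1420068  253.05187075]
[ 443  256   69   29 1336] [476.98278443 270.19311377]
[559 257  37  39 222] [577.32432432 276.59009009]
[ 288  266   68   22 1093] [322.28362306 275.49130833]
[ 543  355   71   57 3143] [578.33057588 382.79446389]
[571 377  17  17 240] [578.8375     384.95416667]
blue [625 142  15  72 555] [634.47927928 169.2       ]
blue [ 264  164  113  132 6234] [318.38755213 232.61052294]
```

View pics/c1.png

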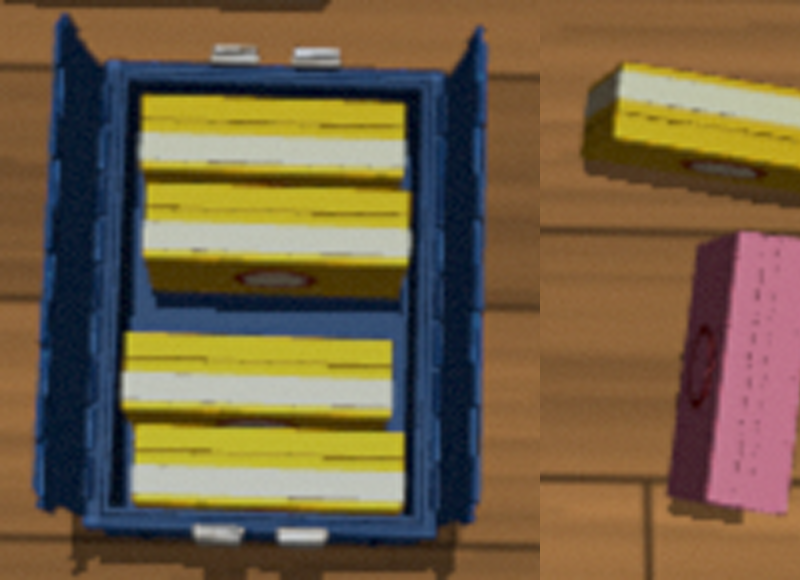

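The crop shows the clips at (314,173), (334,173), (309,293) and (331,294) in full-image pixels. The row has four tops, with the gap between the second and third. Next I turn these corners into positions.

Run:
```python
from h import *
np.set_printoptions(precision=1,suppress=True)
t=cv2.imread("pics/top0.png")
o=np.array([255,160])
C=np.array([(235,50),(317,52),(217,530),(302,534)])/4+o-.4
c=onz("top",C,145);print("clips",c[:,:2]);ctr=c.mean(0);v=c[:2].mean(0)-c[2:].mean(0);print("crate",ctr,"dist",np.linalg.norm(v),"yaw",np.degrees(np.arctan2(v[1],v[0])), "clip sep",np.linalg.norm(c[0]-c[1]),np.linalg.norm(c[2]-c[3]))
th=np.arctan2(v[1],v[0]);R=np.array([[np.cos(th),np.sin(th)],[-np.sin(th),np.cos(th)]])
for q in [[(140,95),(407,103),(404,180),(138,170)],[(147,183),(410,190),(410,262),(143,252)],[(125,332),(393,342),(391,417),(121,405)],[(134,425),(405,432),(404,510),(131,502)]]:
    p=onz("top",np.array(q)/4+o-.4,114)[:,:2]; print("row",((p-ctr[:2])@R.T).round(0).tolist(),((p-ctr[:2])@R.T).mean(0))
hsv=cv2.cvtColor(t,cv2.COLOR_BGR2HSV);sub=hsv[250:292,436:520]
y=cv2.inRange(sub,(22,120,175),(34,255,255))|cv2.inRange(sub,(15,0,170),(45,110,255))
cs,_=cv2.findContours(y,cv2.RETR_EXTERNAL,cv2.CHAIN_APPROX_NONE);k=max(cs,key=cv2.contourArea)
b=cv2.boxPoints(cv2.minAreaRect(k))+[436,250];p=onz("top",b,110);print(b,p[:,:2],p.mean(0),[np.linalg.norm(p[i]-p[i-1]) for i in range(4)])
for i in range(4):
    e=p[i]-p[i-1]
    if np.linalg.norm(e)>100: print("long dir",np.degrees(np.arctan2(e[1],e[0])))
# side view check
X=np.array([[*p.mean(0)[:2],110],[*c[:,:2].mean(0),128],[*c[0,:2],145],[*c[2,:2],145]]);print("side proj",proj("side",np.vstack([X,p])))
```

```text
clips [[715.5  48.2]
 [715.2  -4. ]
 [409.5  52.5]
 [408.1   0.3]]
crate [562.1  24.3 145. ] dist 306.59778340615065 yaw -0.7988832886023878 clip sep 52.20461136660646 52.16938281882978
row [[130.0, 87.0], [131.0, -86.0], [80.0, -85.0], [80.0, 86.0]] [105.2   0.6]
row [[72.0, 80.0], [73.0, -89.0], [26.0, -90.0], [26.0, 81.0]] [49.2 -4.6]
row [[-26.0, 90.0], [-27.0, -81.0], [-75.0, -80.0], [-73.0, 90.0]] [-50.1   4.8]
row [[-85.0, 82.0], [-84.0, -90.0], [-134.0, -90.0], [-134.0, 81.0]] [-109.3   -4.2]
[[442.7 273.5]
 [445.6 255.1]
 [511.8 265.9]
 [508.9 284.2]] [[ 466.6 -284.4]
 [ 513.8 -292.8]
 [ 489.5 -460.9]
 [ 442.5 -451.5]] [ 478.1 -372.4  110. ] [np.float64(168.83465082651452), np.float64(47.990940289628085), np.float64(169.7947807178336), np.float64(47.9240401761878)]
long dir 81.81829578562852
long dir -98.21835541154634
side proj [[210.7 191.6]
 [327.7 262.5]
 [286.5 309.9]
 [381.4 220.9]
 [241.4 200.1]
 [224.4 208.4]
 [181.7 183.5]
 [198.5 176.5]]
```

Emit:
{"fn": "step_arm", "kwargs": {
  "increments": [
    [-20,-10,-60,0,0,10,-1],
    [-70,-38,-110,0,0,21,-1],
    [-125,-67,-140,0,0,31,-1],
    [-180,-97,-160,0,0,42,-1],
    [-235,-126,-178,0,0,52,-1],
    [-290,-156,-178,0,0,63,-1],
    [-345,-186,-178,0,0,74,-1],
    [-400,-215,-178,0,0,84,-1]
  ],
  "newtons": 30
}}

```text
clock: 1.1
position: [482.3, 364.1, 400.5]
tool_rot: [-2.378, -2.052, 0.0]
wrist_force: [0.3, -0.4, -0.0]
finger_gap: 87.9
grasp_force: 0.0
```

```bash
cat >> h.py <<'E'
from scipy.spatial.transform import Rotation as Ro
def to(x,y,z,az=None):
    "increment from the present pose to a world pose, tool down, tool y at azimuth az (deg)"
    s=get_state();R=Ro.from_rotvec(s["tool_rot"])
    p=R.inv().apply(np.array([x,y,z])-s["position"])
    a=np.degrees(np.arctan2(*R.as_matrix()[[1,0],1]))
    az=a if az is None else az
    c,sn=np.cos(np.radians(az)),np.sin(np.radians(az))
    T=Ro.from_matrix(np.array([[-c*0+sn,c,0],[-c,sn,0],[0,0,-1]]))
    return np.r_[p,(R.inv()*T).as_rotvec(degrees=True)].round(1)
def st():
    s=get_state();print("t",round(s["clock"],2),s["position"].round(1),"F",s["wrist_force"].round(1),"gap",round(s["finger_gap"],1),"g",round(float(s["grasp_force"]),1))
E
python3 -c "
from h import *
st();print(to(478,-372,380,-8.2));print(to(478,-372,250,-8.2))"
```

```text
t 1.1 [482.3 364.1 400.5] F [ 0.3 -0.4 -0. ] gap 87.9 g 0.0Traceback (most recent call last):
  File "<string>", line 3, in <module>
    st();print(to(478,-372,380,-8.2));print(to(478,-372,250,-8.2))
               ~~^^^^^^^^^^^^^^^^^^^
  File "h.py", line 23, in to
    T=Ro.from_matrix(np.array([[-c*0+sn,c,0],[-c,sn,0],[0,0,-1]]))
  File "scipy/spatial/transform/_rotation.pyx", line 1143, in scipy.spatial.transform._rotation.Rotation.from_matrix
ValueError: Non-positive determinant (left-handed or null coordinate frame) in rotation matrix 0: [[-0.14262893  0.98977623  0.        ]
 [-0.98977623 -0.14262893  0.        ]
 [ 0.          0.         -1.        ]].
```

```bash
sed -i 's/\[\[-c\*0+sn,c,0\],\[-c,sn,0\]/[[-sn,c,0],[c,sn,0]/' h.py
python3 -c "
from h import *
print(to(520,0,400,-8.2));print(to(478,-372,350,-8.2))"
```

```text
[-3.547e+02  9.060e+01  4.000e-01 -0.000e+00 -0.000e+00 -2.000e-01]
[-7.288e+02  1.035e+02  5.030e+01 -0.000e+00 -0.000e+00 -2.000e-01]
```

Emit:
{"fn": "step_arm", "kwargs": {
  "increments": [
    [-60,15,0,0,0,0,-1],
    [-120,30,0,0,0,0,-1],
    [-180,46,0,0,0,0,-1],
    [-240,61,0,0,0,0,-1],
    [-300,76,0,0,0,0,-1],
    [-355,90,0,0,0,0,-1],
    [-415,92,0,0,0,0,-1],
    [-475,94,0,0,0,0,-1]
  ]
}}

```text
clock: 2.1
position: [506.8, -119.6, 400.2]
tool_rot: [-2.372, -2.059, 0.0]
wrist_force: [0.1, -0.6, 0.2]
finger_gap: 87.9
grasp_force: 0.0
```

```bash
python3 -c "
from h import *
st();print(to(478,-372,200,-8.2))"
```

```text
t 2.1 [ 506.8 -119.6  400.2] F [ 0.1 -0.6  0.2] gap 87.9 g 0.0
[-2.540e+02  6.900e+00  2.002e+02 -0.000e+00 -0.000e+00  1.000e-01]
```

```bash
python3 -c "
from h import *
print(to(562,24,260,-0.8));print(to(562,24,55,-0.8))"
```

```text
[149.9  34.5 140.3  -0.   -0.   -7.3]
[149.8  34.6 345.3  -0.   -0.   -7.3]
```

Emit:
{"fn": "step_arm", "kwargs": {
  "increments": [
    [37,9,20,0,0,-2,1],
    [75,18,50,0,0,-4,1],
    [112,27,80,0,0,-6,1],
    [150,34.5,115,0,0,-7.3,1],
    [150,34.5,140,0,0,-7.3,1],
    [150,34.5,140,0,0,-7.3,1],
    [150,34.5,140,0,0,-7.3,1]
  ]
}}

```text
clock: 2.98
position: [563.1, 25.2, 261.4]
tool_rot: [2.237, 2.204, 0.001]
wrist_force: [-1.2, -0.4, -0.1]
finger_gap: 21.3
grasp_force: 0.0
```

```bash
python3 -c "
from h import *
st();print(to(562,24,55,-0.8))"
```

```text
t 2.98 [563.1  25.2 261.4] F [-1.2 -0.4 -0.1] gap 21.3 g 0.0
[-1.200e+00 -1.300e+00  2.064e+02  1.000e-01 -0.000e+00 -0.000e+00]
```

Emit:
{"fn": "step_arm", "kwargs": {
  "increments": [
    [0,0,40,0,0,0,1],
    [0,0,90,0,0,0,1],
    [0,0,125,0,0,0,1],
    [0,0,140,0,0,0,1],
    [0,0,160,0,0,0,1],
    [0,0,185,0,0,0,1],
    [0,0,206,0,0,0,1],
    [0,0,206,0,0,0,1]
  ]
}}

```text
clock: 3.98
position: [563.1, 25.7, 54.8]
tool_rot: [-2.237, -2.206, -0.0]
wrist_force: [0.1, -0.8, 0.4]
finger_gap: 0.4
grasp_force: 0.0
```

Emit:
{"fn": "step_arm", "kwargs": {
  "increments": [
    [0,0,0,0,0,0,0.8],
    [0,0,0,0,0,0,0.55],
    [0,0,0,0,0,0,0.35],
    [0,0,0,0,0,0,0.2],
    [0,0,0,0,0,0,0.11],
    [0,0,0,0,0,0,0.11],
    [0,0,0,0,0,0,0.11]
  ]
}}

```text
clock: 4.85
position: [561.4, 26.0, 54.4]
tool_rot: [-2.235, -2.205, 0.002]
wrist_force: [-5.6, 0.5, 4.9]
finger_gap: 38.7
grasp_force: 4.1
```

Emit:
{"fn": "step_arm", "kwargs": {
  "increments": [
    [0,0,0,0,0,0,0.5],
    [0,0,0,0,0,0,0.6],
    [0,0,-60,0,0,0,0.6],
    [0,0,-120,0,0,0,0.6],
    [0,0,-180,0,0,0,0],
    [0,0,-240,0,0,0,-1],
    [-40,-10,-290,0,0,0,-1],
    [-100,-22,-290,0,0,3,-1]
  ]
}}

```text
clock: 5.85
position: [542.0, -73.3, 348.4]
tool_rot: [2.286, 2.147, 0.01]
wrist_force: [0.6, -1.1, -0.4]
finger_gap: 54.1
grasp_force: 0.0
```

```bash
python3 -c "
from h import *
st();print(to(478,-372,220,-8.2))"
```

```text
t 5.85 [542.  -73.3 348.4] F [ 0.6 -1.1 -0.4] gap 54.1 g 0.0
[-3.023e+02 -4.620e+01  1.276e+02  5.000e-01 -1.000e-01  4.600e+00]
```

Emit:
{"fn": "step_arm", "kwargs": {
  "increments": [
    [-60,-9,0,0.2,0,1,-1],
    [-120,-18,0,0.5,0,2,-1],
    [-180,-28,30,0.5,0,3,-1],
    [-240,-37,65,0.5,0,4,-1],
    [-302,-46,100,0.5,0,4.6,-1],
    [-302,-46,128,0.5,0,4.6,-1],
    [-302,-46,128,0.5,0,4.6,-1]
  ]
}}

```text
clock: 6.72
position: [471.4, -372.6, 214.2]
tool_rot: [-2.374, -2.042, 0.014]
wrist_force: [0.1, 0.2, 0.7]
finger_gap: 88.0
grasp_force: 0.0
```

```bash
python3 -c "
from h import *
st();print(to(478,-372,90,-8.2))
t=img('top');s=img('side')
cv2.imwrite('pics/v2.png',np.hstack([cv2.resize(t[160:305,255:390],None,fx=3,fy=3,interpolation=2),cv2.resize(s[140:285,150:290],None,fx=2.8,fy=3,interpolation=2)]))"
```

```text
t 6.72 [ 471.4 -372.6  214.2] F [0.1 0.2 0.7] gap 88.0 g 0.0
[  1.6   8.1 124.1  -0.8  -0.   -0.4]
```

View pics/v2.png

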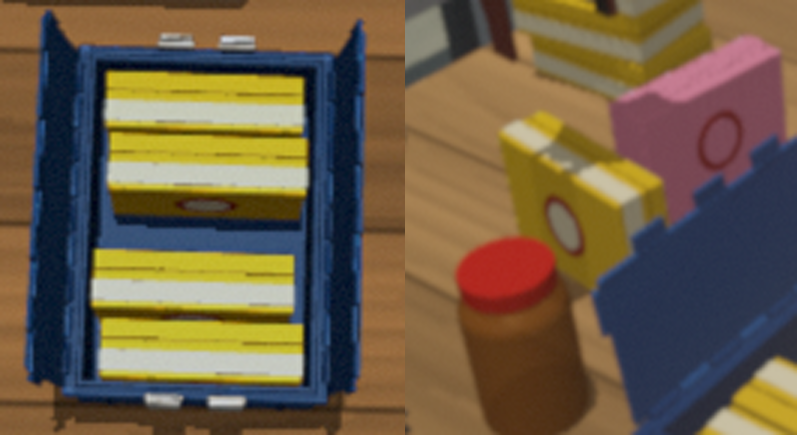

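The crop shows that the four tops have barely moved: the second by 2 px, the others less. I'll measure the shift from the white stripes.

Run:
```python
from h import *
np.set_printoptions(precision=1,suppress=True)
def f(t):
    h=cv2.cvtColor(t,cv2.COLOR_BGR2HSV);w=cv2.inRange(h,(10,0,140),(60,110,255));w[:180]=0;w[290:]=0;w[:,:285]=0;w[:,362:]=0
    n,l,st,ce=cv2.connectedComponentsWithStats(w);i=[k for k in range(1,n) if st[k,4]>200];c=ce[i]
    p=onz("top",c,114)[:,:2];return p
a=f(cv2.imread("pics/top0.png"));b=f(img("top"));print(a,b)
if a.shape==b.shape: print(b-a)
```

```text
[[658.3  23.4]
 [599.9  20.4]
 [501.9  29.6]
 [442.6  21.4]] [[658.3  23.6]
 [603.7  18.7]
 [501.9  29.8]
 [442.7  21.5]]
[[-0.   0.1]
 [ 3.8 -1.7]
 [ 0.   0.2]
 [ 0.   0.1]]
```

The gap is now only 52 mm, since the finger tips are thinner than I assumed. I'll go back and spread wider.

Emit:
{"fn": "step_arm", "kwargs": {
  "increments": [
    [0,0,-60,0,0,0,1],
    [0,0,-120,0,0,0,1],
    [50,10,-150,0,0,-1,1],
    [110,22,-150,0,0,-3,1],
    [170,31,-150,0,0,-4,1],
    [230,37,-150,0,0,-5,1],
    [290,37,-150,0,0,-7,1],
    [350,38,-110,0,0,-7,1]
  ]
}}

```text
clock: 7.88
position: [564.3, -35.4, 335.2]
tool_rot: [-2.242, -2.197, -0.004]
wrist_force: [1.3, -0.2, -0.8]
finger_gap: 11.2
grasp_force: 0.0
```

```bash
python3 -c "
from h import *
st();print(to(563,24,140,-0.8));print(to(563,24,50,-0.8))"
```

```text
t 7.88 [564.3 -35.4 335.2] F [ 1.3 -0.2 -0.8] gap 11.2 g 0.0
[ 58.7  -2.4 195.4  -0.   -0.2  -0.3]
[ 5.840e+01 -2.400e+00  2.854e+02 -0.000e+00 -2.000e-01 -3.000e-01]
```

Emit:
{"fn": "step_arm", "kwargs": {
  "increments": [
    [58,-2.4,20,0,0,-0.3,1],
    [58.5,-2.4,75,0,0,-0.3,1],
    [58.5,-2.4,130,0,-0.2,-0.3,1],
    [58.5,-2.4,180,0,-0.2,-0.3,1],
    [58.5,-2.4,210,0,-0.2,-0.3,1],
    [58.5,-2.4,250,0,-0.2,-0.3,0.9],
    [58.5,-2.4,285,0,-0.2,-0.3,0.6],
    [58.5,-2.4,285,0,-0.2,-0.3,0.4]
  ]
}}

```text
clock: 8.88
position: [557.8, 21.2, 46.0]
tool_rot: [-2.236, -2.199, 0.014]
wrist_force: [-0.1, 0.5, 0.6]
finger_gap: 21.1
grasp_force: 0.0
```

Emit:
{"fn": "step_arm", "kwargs": {
  "increments": [
    [0,0,0,0,0,0,0.2],
    [0,0,0,0,0,0,0.1],
    [0,0,0,0,0,0,0],
    [0,0,0,0,0,0,-0.1],
    [0,0,0,0,0,0,-0.2],
    [0,0,0,0,0,0,-0.24],
    [0,0,0,0,0,0,-0.24]
  ]
}}

```text
clock: 9.75
position: [556.2, 20.0, 47.3]
tool_rot: [-2.236, -2.195, 0.015]
wrist_force: [-11.7, 1.8, 10.7]
finger_gap: 46.8
grasp_force: 30.5
```

Emit:
{"fn": "step_arm", "kwargs": {
  "increments": [
    [0,0,0,0,0,0,0.2],
    [4,0,0,0,0,0,0.5],
    [4,4,-30,0,0,0,0.6],
    [4,4,-90,0,0,0,0.6],
    [4,4,-150,0,0,0,0.6],
    [4,4,-210,0,0,0,0],
    [-40,0,-260,0,0,0,-1],
    [-100,-10,-290,0,0,3,-1]
  ]
}}

```text
clock: 10.75
position: [551.9, -71.2, 335.7]
tool_rot: [-2.296, -2.143, 0.006]
wrist_force: [0.4, 0.2, 0.4]
finger_gap: 44.3
grasp_force: 0.0
```

Emit:
{"fn": "step_arm", "kwargs": {
  "increments": [
    [-60,-9,0,0,0,1,-1],
    [-120,-18,0,0,0,2,-1],
    [-180,-25,20,0,0,3,-1],
    [-220,-31,40,0,0,4,-1],
    [-220,-31,60,0,0,4,-1]
  ]
}}

```text
clock: 11.38
position: [501.8, -293.2, 273.9]
tool_rot: [-2.379, -2.05, 0.014]
wrist_force: [-0.2, 0.7, 0.6]
finger_gap: 87.8
grasp_force: 0.0
```

```bash
cat >> h.py <<'E'
def stripes(t):
    h=cv2.cvtColor(t,cv2.COLOR_BGR2HSV);w=cv2.inRange(h,(10,0,140),(60,110,255));w[:180]=0;w[290:]=0;w[:,:285]=0;w[:,362:]=0
    n,l,st,ce=cv2.connectedComponentsWithStats(w);i=[k for k in range(1,n) if st[k,4]>200]
    print(onz("top",ce[i],114)[:,:2].round(1).tolist())
E
python3 -c "
from h import *
st();print(to(478,-372,220,-8.2))
t=img('top');s=img('side');stripes(t)
cv2.imwrite('pics/v3.png',np.hstack([cv2.resize(t[160:305,255:390],None,fx=3,fy=3,interpolation=2),cv2.resize(s[195:340,230:370],None,fx=2.8,fy=3,interpolation=2)]))"
```

```text
t 11.38 [ 501.8 -293.2  273.9] F [-0.2  0.7  0.6] gap 87.8 g 0.0
[-81.1 -11.6  54.4  -0.4   0.3  -0.3]
[[658.3, 23.8], [604.5, 19.0], [496.6, 29.7], [442.7, 21.6]]
```

View pics/v3.png

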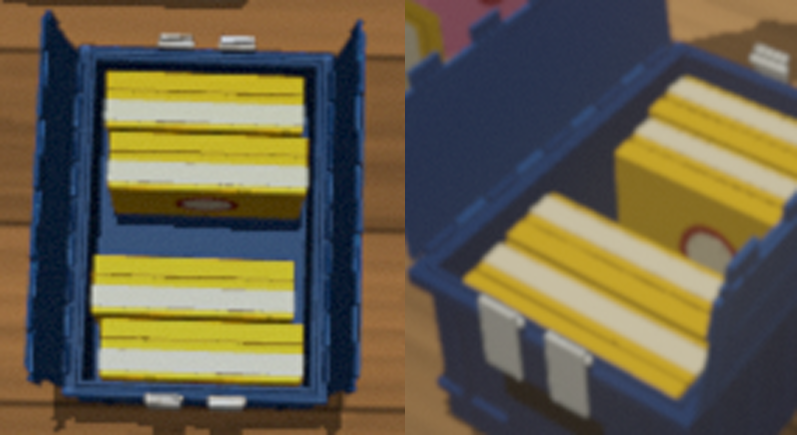

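Emit:
{"fn": "step_arm", "kwargs": {
  "increments": [
    [-40,-6,20,-0.4,0.3,0,-1],
    [-81,-11.6,45,-0.4,0.3,-0.3,-1],
    [-81,-11.6,100,-0.4,0.3,-0.3,-1],
    [-81,-11.6,124,-0.4,0.3,-0.3,-1],
    [-81,-11.6,124,-0.4,0.3,-0.3,-1],
    [-81,-11.6,124,-0.4,0.3,-0.3,-1]
  ]
}}

```text
clock: 12.22
position: [480.9, -368.0, 151.7]
tool_rot: [2.366, 2.066, 0.002]
wrist_force: [-0.3, -0.0, -0.2]
finger_gap: 88.0
grasp_force: 0.0
```

```bash
python3 -c "
from h import *
st();print(to(478,-372,86,-8.2))
s=img('side');t=img('top')
cv2.imwrite('pics/v4.png',np.hstack([cv2.resize(t[200:350,425:535],None,fx=3,fy=3,interpolation=2),cv2.resize(s[120:270,140:290],None,fx=3,fy=3,interpolation=2)]))"
```

```text
t 12.22 [ 480.9 -368.   151.7] F [-0.3 -0.  -0.2] gap 88.0 g 0.0
[-4.4 -2.4 65.6  0.1 -0.   0.5]
```

View pics/v4.png

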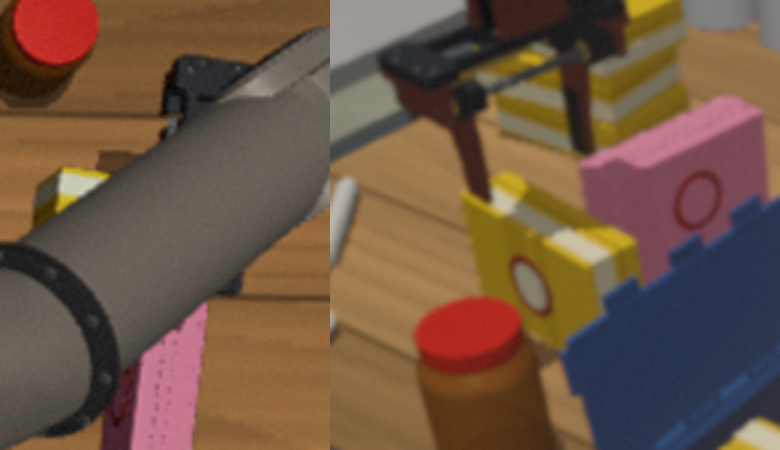

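The open fingers straddle the yellow carton. Its top is about (55,185) in the left half and (550,215) in the right, and the pink one is clear.

Emit:
{"fn": "step_arm", "kwargs": {
  "increments": [
    [-4.4,-2.4,30,0,0,0.5,-1],
    [-4.4,-2.4,65.5,0,0,0.5,-1],
    [-4.4,-2.4,65.5,0,0,0.5,-1],
    [-4.4,-2.4,65.5,0,0,0.5,1],
    [-4.4,-2.4,65.5,0,0,0.5,1],
    [-4.4,-2.4,65.5,0,0,0.5,1],
    [-4.4,-2.4,65.5,0,0,0.5,1],
    [-4.4,-2.4,65.5,0,0,0.5,1]
  ],
  "newtons": 35
}}

```text
clock: 13.32
position: [476.4, -371.6, 84.7]
tool_rot: [-2.375, -2.054, -0.001]
wrist_force: [-1.5, 1.1, 3.9]
finger_gap: 50.1
grasp_force: 34.9
```

Emit:
{"fn": "step_arm", "kwargs": {
  "increments": [
    [0,0,0,0,0,0,1],
    [0,0,-20,0,0,0,1],
    [0,0,-60,0,0,0,1],
    [0,0,-110,0,0,0,1],
    [0,0,-170,0,0,0,1],
    [0,0,-220,0,0,0,1],
    [0,0,-280,0,0,0,1],
    [0,0,-280,0,0,0,1]
  ]
}}

```text
clock: 14.32
position: [477.5, -374.3, 369.7]
tool_rot: [2.372, 2.05, 0.005]
wrist_force: [-0.9, -1.4, -4.3]
finger_gap: 49.7
grasp_force: 34.9
```

```bash
python3 -c "
from h import *
st();print(to(560.5,24,370,-0.8))
s=img('side')
cv2.imwrite('pics/v5.png',s[0:300,100:400])"
```

```text
t 14.32 [ 477.5 -374.3  369.7] F [-0.9 -1.4 -4.3] gap 49.7 g 34.9
[ 4.061e+02  2.430e+01 -9.000e-01  4.000e-01  1.000e-01 -7.500e+00]
```

View pics/v5.png

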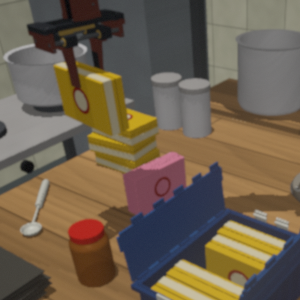

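The carton is held squarely by its top at about (90,95). I carry it over the crate.

Emit:
{"fn": "step_arm", "kwargs": {
  "increments": [
    [55,3,0,0.4,0,-1,1],
    [110,6,0,0.4,0,-2,1],
    [165,9,0,0.4,0,-3,1],
    [220,12,0,0.4,0,-4,1],
    [275,15,0,0.4,0,-5,1],
    [330,18,0,0.4,0,-6,1],
    [380,21,0,0.4,0,-7,1],
    [406,24.3,0,0.4,0,-7.5,1]
  ]
}}

```text
clock: 15.38
position: [558.3, 29.7, 362.9]
tool_rot: [-2.225, -2.204, 0.011]
wrist_force: [0.2, -0.3, -3.3]
finger_gap: 49.9
grasp_force: 35.0
```

Emit:
{"fn": "step_arm", "kwargs": {
  "increments": [
    [0,0,40,0,0,0,1],
    [0,0,80,0,0,0,1],
    [0,0,110,0,0,0,1],
    [0,0,120,0,0,0,1],
    [0,0,130,0,0,0,1],
    [0,0,130,0,0,0,1],
    [0,0,130,0,0,0,1]
  ]
}}

```text
clock: 16.25
position: [558.8, 26.4, 235.8]
tool_rot: [-2.232, -2.202, 0.004]
wrist_force: [0.5, 0.2, -2.9]
finger_gap: 50.0
grasp_force: 35.0
```

```bash
python3 -c "
from h import *
st();print(to(560.5,24,220,-0.8))
s=img('side');t=img('top')
cv2.imwrite('pics/v6.png',np.hstack([cv2.resize(t[160:305,255:390],None,fx=3,fy=3,interpolation=2),cv2.resize(s[155:345,220:355],None,fx=2.9,fy=435/190,interpolation=2)]))"
```

```text
t 16.25 [558.8  26.4 235.8] F [ 0.5  0.2 -2.9] gap 50.0 g 35.0
[-2.4  1.8 15.8 -0.4 -0.1  0. ]
```

View pics/v6.png

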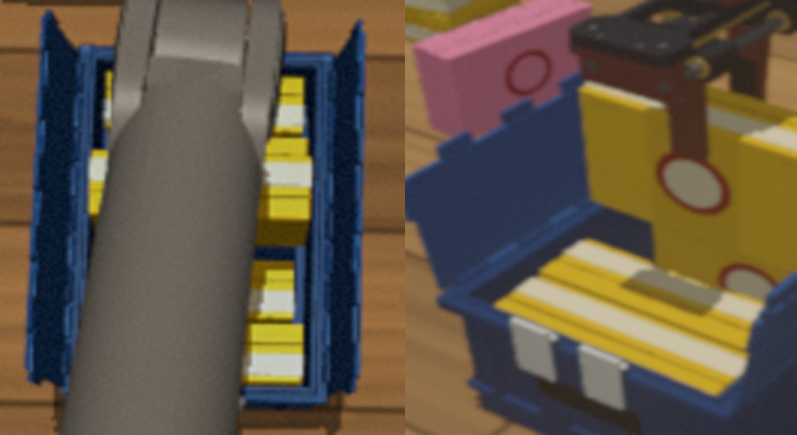

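The top crop shows the held carton's left end at (97,180), with the rest hidden by the arm. The side crop shows it upright above the row. I check the expected corners against the picture.

Run:
```python
from h import *
np.set_printoptions(precision=0,suppress=True)
X=np.array([[558.8+a,26.4+b,261] for a in(25,-25) for b in(85,-85)])
print((proj("top",X)-[255,160])*3)
X2=X.copy();X2[:,2]=151
print("bottom",(proj("top",X2)-[255,160])*3)
print("side top",(proj("side",X)-[220,155])*[2.9,435/190]);print("side bot",(proj("side",X2)-[220,155])*[2.9,435/190])
```

```text
[[ 87. 154.]
 [308. 159.]
 [ 85. 218.]
 [308. 222.]]
bottom [[ 95. 185.]
 [300. 189.]
 [ 94. 244.]
 [299. 248.]]
side top [[417. 159.]
 [176.  90.]
 [462. 126.]
 [226.  62.]]
side bot [[411. 278.]
 [189. 204.]
 [453. 243.]
 [234. 174.]]
```

Emit:
{"fn": "step_arm", "kwargs": {
  "increments": [
    [0,-1.3,20,-0.4,0,0,1],
    [0,-1.3,36,-0.4,0,0,1],
    [0,-1.3,46,-0.4,0,0,1],
    [0,-1.3,54,-0.4,0,0,1],
    [0,-1.3,62,-0.4,0,0,1],
    [0,-1.3,70,-0.4,0,0,1],
    [0,-1.3,70,-0.4,0,0,1]
  ]
}}

```text
clock: 17.23
position: [556.0, 26.6, 164.3]
tool_rot: [-2.235, -2.204, 0.0]
wrist_force: [-0.0, -0.3, -3.4]
finger_gap: 50.1
grasp_force: 35.0
```

Emit:
{"fn": "step_arm", "kwargs": {
  "increments": [
    [0,1,12,0,0,0,1],
    [0,1,24,0,0,0,1],
    [0,1,36,0,0,0,1],
    [0,1,46,0,0,0,1],
    [0,1,46,0,0,0,1]
  ]
}}

```text
clock: 17.85
position: [556.6, 26.7, 117.9]
tool_rot: [-2.234, -2.204, 0.001]
wrist_force: [0.2, 0.5, -3.7]
finger_gap: 49.7
grasp_force: 35.0
```

Emit:
{"fn": "step_arm", "kwargs": {
  "increments": [
    [0,0,0,0,0,0,-0.3],
    [0,0,0,0,0,0,-0.5],
    [0,0,0,0,0,0,-0.5],
    [0,0,-30,0,0,0,-0.5],
    [0,0,-60,0,0,0,0],
    [0,0,-90,0,0,0,1],
    [0,0,-90,0,0,0,1],
    [0,0,-90,0,0,0,1]
  ]
}}

```text
clock: 18.85
position: [557.0, 26.7, 208.4]
tool_rot: [-2.234, -2.205, -0.001]
wrist_force: [-0.1, -0.4, -0.3]
finger_gap: 29.7
grasp_force: 0.0
```

```bash
python3 -c "
from h import *
st();print(to(557,25,117,-0.8))
s=img('side');t=img('top')
cv2.imwrite('pics/v7.png',np.hstack([cv2.resize(t[160:305,255:390],None,fx=3,fy=3,interpolation=2),cv2.resize(s[155:345,230:410],None,fx=2.1,fy=435/190,interpolation=2)]))"
```

```text
t 18.85 [557.   26.7 208.4] F [-0.1 -0.4 -0.3] gap 29.7 g 0.0
[-2.   0.1 91.4 -0.1 -0.1  0. ]
```

View pics/v7.png

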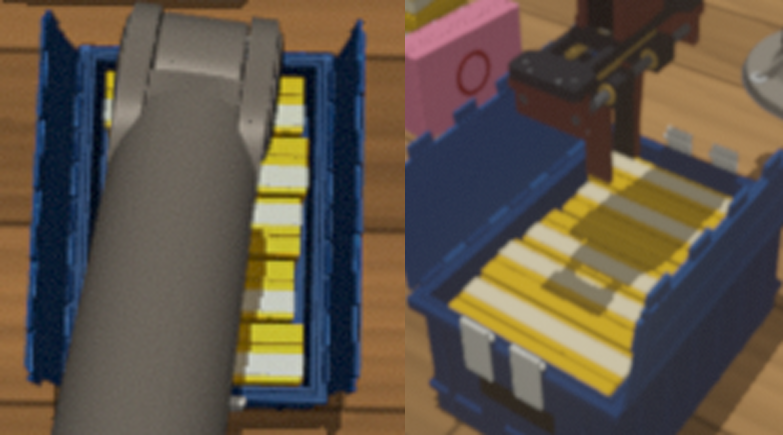

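All five tops now look level (the new one at about (275,225) in the left half). I press it to confirm that it is home.

Emit:
{"fn": "step_arm", "kwargs": {
  "increments": [
    [0,0,40,0,0,0,1],
    [0,0,75,0,0,0,1],
    [0,0,86,0,0,0,1],
    [0,0,92,0,0,0,1],
    [0,0,97,0,0,0,1],
    [0,0,97,0,0,0,1]
  ]
}}

```text
clock: 19.7
position: [559.2, 26.6, 114.6]
tool_rot: [-2.237, -2.205, -0.007]
wrist_force: [-2.9, -0.0, 14.2]
finger_gap: 0.1
grasp_force: 7.2
```

The carton is home: contact came at 114.6 mm, against 114 expected. Next is the left leaf, pushed in from outside.

Emit:
{"fn": "step_arm", "kwargs": {
  "increments": [
    [0,0,-60,0,0,0,1],
    [0,0,-120,0,0,0,1],
    [0,0,-180,0,0,0,1],
    [60,0,-200,0,0,0,1],
    [120,0,-200,0,0,0,1],
    [180,0,-190,0,0,0,1],
    [195,0,-150,0,0,0,1],
    [195,0,-115,0,0,0,1]
  ]
}}

```text
clock: 20.7
position: [560.1, 224.2, 227.1]
tool_rot: [-2.231, -2.209, -0.004]
wrist_force: [-0.4, -0.1, -0.4]
finger_gap: 0.8
grasp_force: 0.0
```

```bash
python3 -c "
from h import *
st();print(to(562,215,208,-0.8))
s=img('side');t=img('top')
cv2.imwrite('pics/v8.png',np.hstack([cv2.resize(t[150:305,215:390],None,fx=2.4,fy=2.8,interpolation=2),cv2.resize(s[135:345,200:440],None,fx=1.55,fy=434/210,interpolation=2)]))"
```

```text
t 20.7 [560.1 224.2 227.1] F [-0.4 -0.1 -0.4] gap 0.8 g 0.0
[-9.3  2.  19.1  0.  -0.2  0.2]
```

View pics/v8.png

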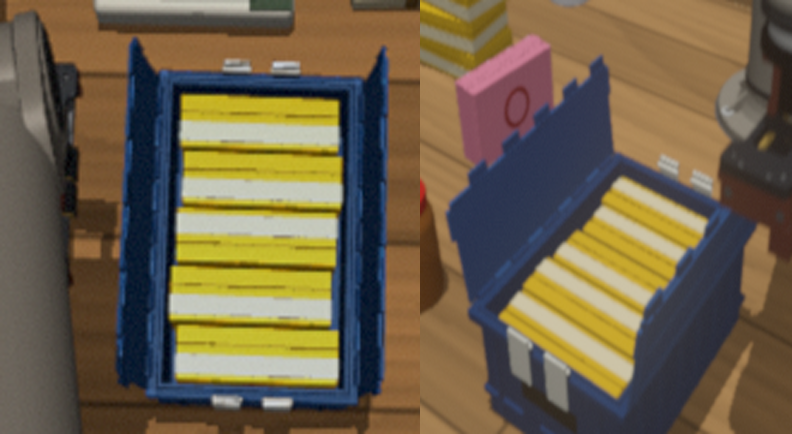

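The picture shows all five cartons seated and level, with the finger outside the left leaf. I fold it along its arc.

Emit:
{"fn": "step_arm", "kwargs": {
  "increments": [
    [-27,2,14,0,0,0,1],
    [-55,2,16,0,0,0,1],
    [-77,2,14,0,0,0,1],
    [-106,2,17,0,0,0,1],
    [-132,2,30,0,0,0,1],
    [-153,2,52,0,0,0,1],
    [-162,2,70,0,0,0,1],
    [-164,2,76,0,0,0,1]
  ]
}}

```text
clock: 21.8
position: [559.7, 57.3, 150.7]
tool_rot: [-2.236, -2.203, -0.001]
wrist_force: [-0.4, -0.2, 0.6]
finger_gap: 0.7
grasp_force: 0.3
```

Emit:
{"fn": "step_arm", "kwargs": {
  "increments": [
    [-6,0,4,0,0,0,1],
    [-12,0,10,0,0,0,1],
    [-14,0,15,0,0,0,1],
    [-14,0,19,0,0,0,1],
    [-14,0,21,0,0,0,1],
    [-14,0,21,0,0,0,1]
  ]
}}

```text
clock: 22.55
position: [560.1, 43.9, 132.5]
tool_rot: [-2.234, -2.204, -0.004]
wrist_force: [-7.8, 0.8, 25.8]
finger_gap: 0.6
grasp_force: 12.8
```

Emit:
{"fn": "step_arm", "kwargs": {
  "increments": [
    [0,0,-60,0,0,0,1],
    [0,0,-120,0,0,0,1],
    [-50,0,-170,0,0,0,1],
    [-110,0,-190,0,0,0,1],
    [-165,0,-190,0,0,0,1],
    [-216,0,-190,0,0,0,1],
    [-220,0,-140,0,0,0,1],
    [-220,0,-95,0,0,0,1]
  ]
}}

```text
clock: 23.55
position: [556.4, -177.8, 223.3]
tool_rot: [-2.238, -2.203, -0.002]
wrist_force: [0.4, 0.3, -0.3]
finger_gap: 0.3
grasp_force: 0.0
```

```bash
python3 -c "
from h import *
st();print(to(562,-172,212,-0.8))
s=img('side');t=img('top')
cv2.imwrite('pics/v9.png',np.hstack([cv2.resize(t[150:305,265:440],None,fx=2.4,fy=2.8,interpolation=2),cv2.resize(s[135:345,200:440],None,fx=1.55,fy=434/210,interpolation=2)]))"
```

```text
t 23.55 [ 556.4 -177.8  223.3] F [ 0.4  0.3 -0.3] gap 0.3 g 0.0
[ 5.8  5.6 11.3 -0.  -0.1 -0.1]
```

View pics/v9.png

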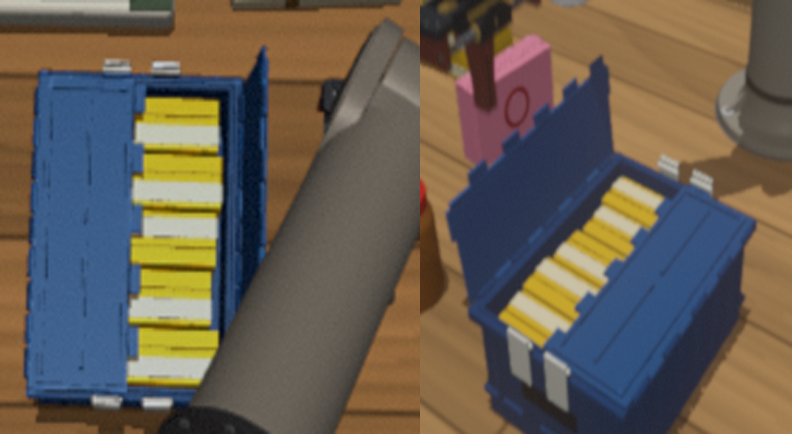

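The left leaf lies flat and shut. Now I mirror the move for the right leaf.

Emit:
{"fn": "step_arm", "kwargs": {
  "increments": [
    [31,4,11,0,0,0,1],
    [59,4,13,0,0,0,1],
    [81,4,11,0,0,0,1],
    [110,4,14,0,0,0,1],
    [136,4,27,0,0,0,1],
    [157,4,49,0,0,0,1],
    [166,4,67,0,0,0,1],
    [169,4,73,0,0,0,1]
  ]
}}

```text
clock: 24.65
position: [562.3, -6.8, 150.8]
tool_rot: [-2.233, -2.205, 0.001]
wrist_force: [0.4, 0.5, 0.4]
finger_gap: 0.1
grasp_force: 0.3
```

Emit:
{"fn": "step_arm", "kwargs": {
  "increments": [
    [6,0,4,0,0,0,1],
    [12,0,10,0,0,0,1],
    [14,0,15,0,0,0,1],
    [14,0,19,0,0,0,1],
    [14,0,21,0,0,0,1],
    [14,0,21,0,0,0,1]
  ]
}}

```text
clock: 25.4
position: [563.5, 6.5, 132.6]
tool_rot: [-2.235, -2.203, -0.004]
wrist_force: [-4.2, 1.1, 17.9]
finger_gap: 0.3
grasp_force: 8.8
```

Emit:
{"fn": "step_arm", "kwargs": {
  "increments": [
    [0,0,-50,0,0,0,1],
    [0,0,-110,0,0,0,1],
    [-30,0,-170,0,0,0,1],
    [-90,0,-200,0,0,0,1],
    [-150,0,-200,0,0,0,1],
    [-210,0,-200,0,0,0,1],
    [-270,0,-200,0,0,0,1],
    [-290,0,-200,0,0,0,1]
  ]
}}

```text
clock: 26.4
position: [557.4, -288.5, 330.3]
tool_rot: [-2.242, -2.198, 0.001]
wrist_force: [0.2, -0.2, 0.8]
finger_gap: 0.5
grasp_force: 0.0
```

```bash
python3 -c "
from h import *
st()
s=img('side');t=img('top')
cv2.imwrite('pics/v10.png',np.hstack([cv2.resize(t[150:305,175:460],None,fx=1.45,fy=2.8,interpolation=2),cv2.resize(s[135:420,160:540],None,fx=1,fy=434/285,interpolation=2)]))"
```

```text
t 26.4 [ 557.4 -288.5  330.3] F [ 0.2 -0.2  0.8] gap 0.5 g 0.0
```

View pics/v10.png

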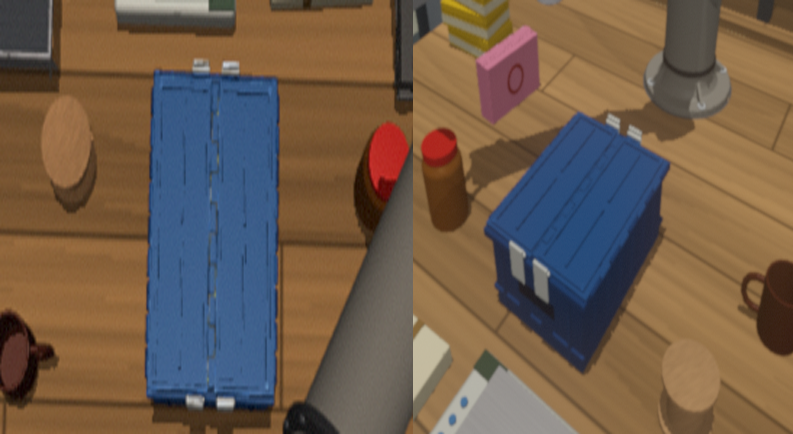

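Both leaves lie flat and clipped, and the jar, mug and spool are where they were.

```bash
python3 -c "
from rig import *
print(hand_in())"
```

```text
the job is handed in; nothing more can be done
None
```

The job is handed in at about 26 s on the robot's clock: the yellow carton is pressed home in the gap, both lid leaves are snapped shut, and the mug, jar and spool are where they stood; the hand-in returned no verdict.

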